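# Feed the ring rack through the curing cabinet's gate

## Task

Load the ring rack into the light-curing cabinet: with one fingertip press down the long thumb strip beside the chute and hold it, so that the gate stays open, while the other finger pushes the rack by its upright end tab along the chute until the whole plate that carries the rings is past the gate. Then let go, so that the gate drops shut behind the plate and only the rack's flat handle and tab stay outside. Do not lift or tip the rack, do not let the gate touch it, and leave the things standing round the chute alone.

Things in the scene. Friction and masses are not known exactly. Their poses are not given: they have to be found in the camera images.
- feeder: Fixed bench unit: white cabinet with an open-topped chute leading into its front port. Sizes in mm. Origin: on the bench, under the chute's centre line in the gate's plane. +y: travel into the cabinet; +x: to the thumb strip's side; z up. Chute floor 25 above the bench, from y = -245 to an end stop at y = 108. Chute rails: inner faces at x = -38 and 38, tops at z = 37.
- port (a point): Centre of the port's lower edge in the cabinet's front (feeder x = 0, y = 8, z = 25 mm). The port is 88 wide and 65 high; the cabinet's front reaches from feeder x = -125 to 155 and is 204 high.
- gate (a joint): Gate angle in rad: 0 shut, 0.95 end stop; opening lifts the leaf and lowers the thumb strip. Weight and a spring shut it and it drops shut when let go; 4 to 8 N straight down on the strip's middle line, anywhere along it, hold it open. From 0.6 rad on the leaf clears the rack with room to spare.
- gate_hinge (a point): Point on the gate's hinge axis, in the plane of the leaf: feeder x = 66, y = 0, z = 79 mm. The axis is a 10 mm shaft running back along the chute (feeder -y) to y = -238, in two bearing posts 14 wide at y = -20 and -228 whose tops are 88 above the bench.
- gate_leaf: Gate leaf: steel plate 74 wide, 46 high, 3 thick, across the chute at feeder y = 0. Origin: middle of its lower edge, at feeder x = -3 and 16 mm above the chute floor when shut (the rack's flat handle fits under it). x across the chute, z up when shut. Open to 0.75 rad, its far end stands about 160 above the bench.
- thumb_strip: Gate's thumb strip, outward of the hinge shaft: aluminium, 40 wide, 225 long (feeder y = -235 to -10), outer edge rolled to an 8 mm bead. Origin: centre of its top face, 27 mm from the hinge axis. y along the chute, x outward across it. Shut: slopes up outward 0.21 rad, spans feeder x = 73 to 116, origin at z = 85. At 0.75 rad: slopes down 0.54 rad, z = 63 at x = 93.
- rack: Loose ring rack, about 0.35 kg: plate 70 x 70 x 6 mm with six cones with rings (34 high), a flat handle (30 wide, 4 thick) running back and an upright tab at its end, 60 wide (x), 68 high, 4 thick. Origin: centre of the plate's underside; axes as the feeder's. Plate y = -35 to 35; tab's rear face, to push on, y = -110. 3 mm side play in the chute. At the end stop its origin is at feeder y = 73.
- jar: Bystander: brown glass jar with brass lid, 48 in diameter, 60 high. Origin: centre of its underside.
- mandrel_stand: Bystander: dark steel ring cone on a round foot 56 in diameter, 87 high. Origin: centre of its underside.
- ring_clamp: Bystander: wooden ring clamp lying flat, 26 x 110 x 18. Origin: centre of its underside.
- bench_block: Bystander: steel bench block on a rubber base, 64 x 64 x 18. Origin: centre of its underside.
Not all that is in view belongs to the job. There is more than one size of the rack; the one meant has the size given above.

How it is judged:
By the outcome, as a careful person would: the job done as asked, in the order asked, and still so for the second after the job is handed in, with the robot touching nothing.
It also fails if it takes over 43 s, if anything falls off the work surface, if the arm or the gripper's body presses on something with over 40 N, if the wrist force passes 120 N, or if a joint passes its speed limit or range.

## Robot

A 6-joint arm with a two-finger parallel gripper is mounted at the origin on the work surface. World frame = base frame: x ahead of the robot, y to its left, z up, the work surface at z = 0. Lengths are in m, angles in rad, forces in N, time in s.
With the tool pointing down it reaches from about 0.25 to 0.725 m from the base axis. Payload 9.7 kg.
Tool frame: the origin (TCP) lies midway between the tips of the shut fingers; the grasp point (between the pads) lies 19 mm behind it (robot.hold_point_z is the distance from the TCP to the grasp point, in m); z points along the fingers, y is the line along which they close (so a half turn about z gives the same grasp; the last joint's range is limited). The gripper opens to 85 mm and grips with 20 to 120 N. Pads are 22 mm wide; open, the fingers measure 114 mm over their backs; the gripper's body (76 mm by 85 mm) begins 54 mm behind the grasp point. The pads swing forward as they close: fully open they stand 13 mm farther back than shut.
Start: joints at [-1.169, 0.087, 0.176, 1.66, 0, 1.571], TCP at [0.215, -0.506, 0.2] pointing down, gripper open.
Joint ranges: [-3.13, 3.13], [-0.85, 1.81], [-1.15, 1.24], [-2.2, 2.28], [-1.44, 1.52], [-3.14, 3.14]. Speed limits (rad/s): [2.22, 2.22, 2.57, 3.14, 3.14, 3.14].

## Interface

Orientations are given as [roll, pitch, yaw] about the fixed x, y, z axes, in that order (R = Rz(yaw) Ry(pitch) Rx(roll)).
In Python, from workcell import robot, capture, ticket gives the robot as it stands.
- The arm moves only by the tool arm_command, never from a script. Its argument "series" is one flat list of numbers, 7 for each row, row after row: the shift along the tool's x, y, z in m, then the turn, a rotation vector about the tool's x, y, z in rad, then the closure in counts, from 0 (fully open) to 255 (shut). A call has 1 to 8 rows; each row shifts and turns the commanded pose from where the row before left it, along the tool's axes as they then stand; what a row does not reach is not made up. A row lasts 1/12 s, in which the tool goes at most 41.7 mm and 7.16 degrees, less where a joint would pass 70% of its speed; a pose out of reach is approached as far as the arm can. A call is refused whole if a number of a shift passes 0.0417 or a number of a turn 0.125, either way. A call with a gripper value outside its range is refused whole. The fingers move at their own pace and stop on an object; "newtons" is the grip in N (left out, the last holds). Time passes only in rows, so rows that do not move let the fingers close. It gives the time, the measured TCP pose, the force, the opening and the grip force at its end, in the units of the state.
- robot.get_state(): the state, without advancing time (a new reading comes with each control period).
- capture(name): name is "scene" or "top"; returns a dict with "color" (480x640x3 uint8, red, green, blue), "K" (3x3 intrinsics, pixels), "R" (3x3) and "t" (3): a world point X has camera coordinates R X + t. Camera axes: x right, y down, z forward; pixel columns grow to the right and rows downward; lengths in m; the calibration is good to about 2 mm. A picture is of the moment at which its call begins. There is no depth.
- ticket.hand_in(): hands the job in; it is judged then, once.
The state is a dict: "t": time; "joint_pos": joint angles; "qvel": joint speeds; "effort": joint torques, N m; "tcp_pos": TCP position; "eef_rot": TCP orientation; "ft_force": force on the tool from outside, world axes, zero at the start; "wrist_torque": the same for the moment, N m; "opening": finger opening in m; "grip_force": force on a finger pad.
Only numpy, scipy, OpenCV 4.12 (cv2) and the standard library are available. Lean on these libraries where they do the work, as an engineer would, in place of code of your own. Each camera call takes 0.05 s, during which the arm holds its last target. There are 200 camera calls.

## Working session

There is one attempt and no reset: what is moved stays moved. The work goes in short steps, Python scripts to look and compute and a tool call to move; the robot and the scene stay as the last step left them, time stands still between calls to the robot, and variables do not carry over. Pictures are saved under pics/ and viewed, at most 10 in all, crops included, and the job is handed in when it is done.

Besides the shell and the picture viewer there is one more tool, called after "Request:" as a command line: name --argument value ..., lists and objects as JSON in quotes. arm_command: Moves the arm, as the interface text tells. Its arguments: {"type":"object","properties":{"series":{"type":"array"},"newtons":{"type":"number"}},"required":["series"]}

```bash
mkdir -p pics
python3 - <<'E'
from workcell import robot, capture
import cv2,numpy as np
for n in("scene","top"):
    c=capture(n); cv2.imwrite(f"pics/{n}0.png",c["color"][:,:,::-1]); np.savez(n+".npz",**c)
    print(n,c["K"].tolist(),np.round(-c["R"].T@c["t"],3),np.round(c["R"],3).tolist())
print(robot.get_state())
E
```

```text
scene [[532.7102552082866, 0.0, 322.2871769086778], [0.0, 532.7102552082866, 242.78114773254887], [0.0, 0.0, 1.0]] [1.33  0.101 0.566] [[-0.159, 0.987, 0.013], [0.515, 0.094, -0.852], [-0.842, -0.129, -0.524]]
top [[503.53132769562654, 0.0, 312.14478336978885], [0.0, 503.53132769562654, 235.02974648590688], [0.0, 0.0, 1.0]] [ 0.51  -0.042  1.073] [[0.006, -1.0, -0.017], [-0.999, -0.005, -0.039], [0.039, 0.017, -0.999]]
{'t': 0.1, 'joint_pos': array([-1.16895988e+00,  8.73963884e-02,  1.75265882e-01,  1.65978603e+00,
       -1.89787015e-05,  1.57080219e+00]), 'qvel': array([-0.00022697,  0.00011859, -0.00014165,  0.00087589, -0.00031652,
       -0.00024861]), 'effort': array([-8.89271837e-05, -5.21559656e+01,  4.65654695e+01,  1.60644116e-02,
       -6.81281472e-05, -1.17927871e-05]), 'tcp_pos': array([ 0.21501973, -0.50599218,  0.1995857 ]), 'eef_rot': array([-3.14047244e+00,  1.89852571e-05,  4.01830604e-01]), 'ft_force': array([ 0.09674041, -0.02771442, -0.03195104]), 'wrist_torque': array([-0.00255904, -0.00718299, -0.01808242]), 'grip_force': 0.0, 'opening': 0.08515154917901092}
```

View pics/scene0.png

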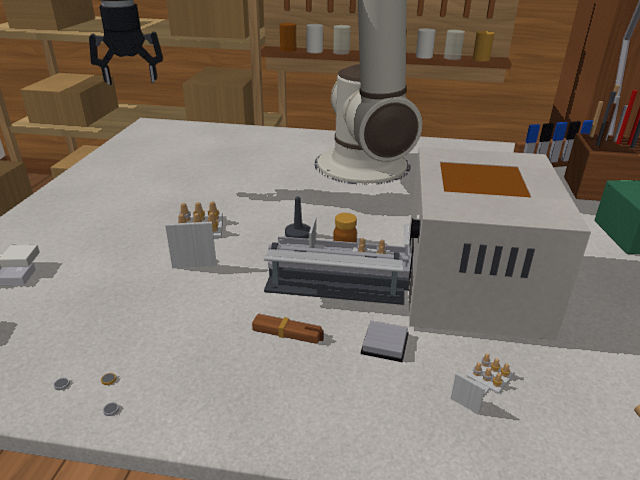

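View pics/top0.png

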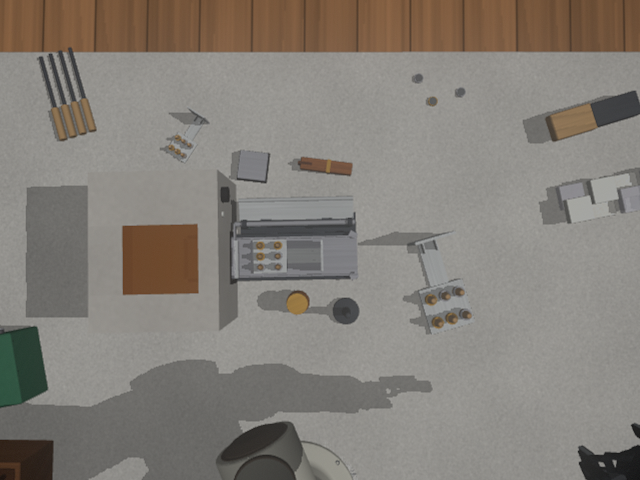

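Run:
```python
import cv2
t=cv2.imread("pics/top0.png");s=cv2.imread("pics/scene0.png")
cv2.imwrite("pics/topc.png",cv2.resize(t[170:310,210:370],None,fx=5,fy=4.28*5/4.28*0.85,interpolation=cv2.INTER_CUBIC))
cv2.imwrite("pics/scenec.png",cv2.resize(s[190:310,255:425],None,fx=4.7,fy=4.7,interpolation=cv2.INTER_CUBIC))
```

```text
(no output)
```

View pics/topc.png

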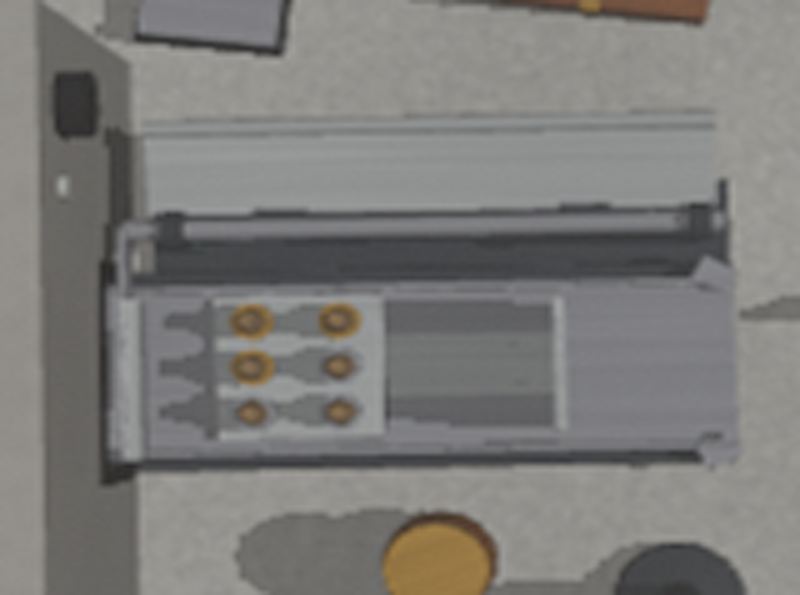

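View pics/scenec.png

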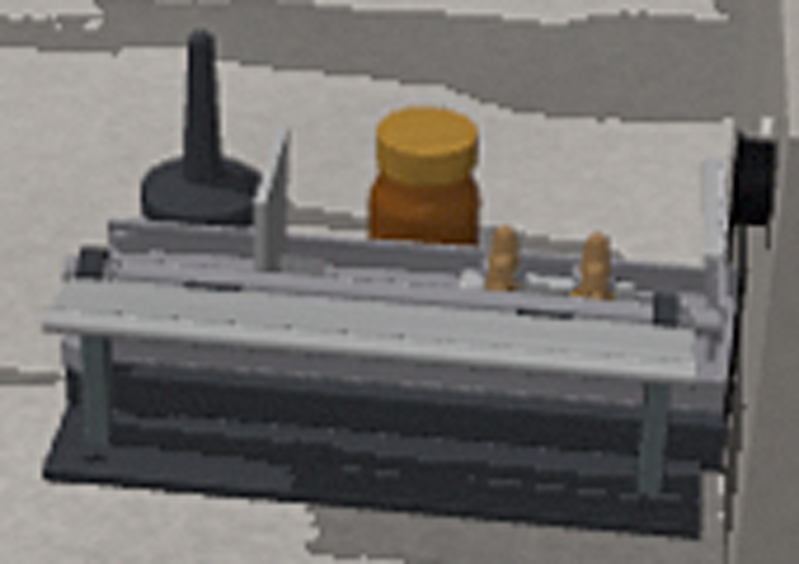

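```bash
cat > h.py <<'E'
import numpy as np
from scipy.optimize import least_squares
C={n:dict(np.load(n+".npz")) for n in("scene","top")}
def proj(n,X):
    c=C[n]; p=c["K"]@(c["R"]@X+c["t"]); return p[:2]/p[2]
def ray(n,px,z):
    c=C[n]; d=c["R"].T@np.linalg.inv(c["K"])@[*px,1]; o=-c["R"].T@c["t"]; return o+d*(z-o[2])/d[2]
T=lambda u,v:(210+u/5,170+v/4.25)
S=lambda u,v:(255+u/4.7,190+v/4.7)
E
python3 - <<'E'
from h import *
D=[("top",(116,-235,90),T(714,113)),("top",(116,-10,90),T(143,121)),("top",(66,-228,88),T(697,217)),("top",(66,-20,88),T(170,228)),
("scene",(116,-235,88),S(45,322)),("scene",(116,-10,88),S(695,370)),("scene",(66,-228,88),S(93,250)),("scene",(66,-20,88),S(665,297)),("top",(0,-245,25),T(737,370))]
def W(p,q):
    c,s=np.cos(p[2]),np.sin(p[2]); x,y,z=np.array(q)/1e3
    return np.array([p[0]+c*x-s*y,p[1]+s*x+c*y,z])
f=lambda p:np.concatenate([(proj(n,W(p,q))-px) for n,q,px in D])
r=least_squares(f,[.5,.15,0],loss="soft_l1"); print(r.x, np.round(r.fun.reshape(-1,2),1).tolist())
p=r.x; c,s=np.cos(p[2]),np.sin(p[2])
def F(w): d=w[:2]-p[:2]; return np.round([1e3*(c*d[0]+s*d[1]),1e3*(-s*d[0]+c*d[1])],1)
for nm,px,z in[("plate rear mid",T(384,365),.031),("plate front",T(215,370),.031),("tab top rearL",T(567,297),.093),("tab top rearR",T(567,428),.093),("tab top front",T(555,362),.093),("rail in +",T(500,290),.037),("rail in-",T(500,440),.037),("jar",T(438,560),.06),("mandrel",T(680,600),.02),("clampR",(352,168),.018),("block",(253,166),.018)]:
    w=ray("top",px,z); print(nm,F(w),np.round(w,3))
E
```

```text
[0.50295986 0.12819384 0.02509496] [[-0.5, -0.4], [-1.0, 0.2], [-0.2, 0.8], [-0.8, 0.4], [-1.1, -0.5], [-0.8, 1.2], [-0.7, -0.7], [-0.2, -0.6], [-1.0, -1.7]]
plate rear mid [   1.8 -100.7] [0.507 0.028 0.031]
plate front [  0.7 -30.6] [0.504 0.098 0.031]
tab top rearL [  31.6 -176.7] [ 0.539 -0.048  0.093]
tab top rearR [ -28.3 -175.5] [ 0.479 -0.048  0.093]
tab top front [   1.9 -171.5] [ 0.509 -0.043  0.093]
rail in + [  37.1 -149.6] [ 0.544 -0.02   0.037]
rail in- [ -35.3 -148.2] [ 0.471 -0.021  0.037]
jar [ -90.5 -122.8] [0.416 0.003 0.06 ]
mandrel [-115.4 -221.1] [ 0.393 -0.096  0.02 ]
clampR [ 183.9 -240.4] [ 0.693 -0.108  0.018]
block [192.8 -31.7] [0.697 0.101 0.018]
```

Request:
arm_command --series '[0,0,0,0,0,-0.12,0,0,0,0,0,0,-0.12,0,0,0,0,0,0,-0.12,0,0,0,0,0,0,-0.12,0,0,0,0,0,0,-0.12,0,0,0,0,0,0,-0.12,0,0,0,0,0,0,-0.12,0,0,0,0,0,0,-0.12,0]'

```text
t: 0.77
tcp_pos: [0.215, -0.506, 0.1997]
eef_rot: [-3.141, -0.001, 1.368]
ft_force: [-0.3, 0.4, -0.6]
opening: 0.0855
grip_force: 0.0
```

Request:
arm_command --series '[0,0,0,0,0,-0.117,0,0,0,0,0,0,-0.117,0,0.03,0.025,0,0,0,0,0,0.03,0.025,0,0,0,0,0,0.03,0.025,0,0,0,0,0,0.03,0.025,0,0,0,0,0,0.03,0.025,0,0,0,0,0,0.03,0.025,0,0,0,0,0]'

```text
t: 1.43
tcp_pos: [0.3612, -0.3208, 0.2]
eef_rot: [-3.141, -0.0, 1.595]
ft_force: [1.3, -0.1, -0.0]
opening: 0.0854
grip_force: 0.0
```

Request:
arm_command --series '[0.03,0.025,0,0,0,0,0,0.03,0.025,0,0,0,0,0,0.03,0.025,0,0,0,0,0,0.03,0.025,0,0,0,0,0,0.03,0.025,0,0,0,0,0,0.03,0.025,0,0,0,0,0,0.02,0.025,0,0,0,0,0,0,0,0,0,0,0,0]'

```text
t: 2.1
tcp_pos: [0.5333, -0.1144, 0.1988]
eef_rot: [-3.141, -0.001, 1.6]
ft_force: [1.4, -0.1, 1.0]
opening: 0.0855
grip_force: 0.0
```

Request:
arm_command --series '[0.022,0.012,0,0,0,0,0,0.021,0.012,0,0,0,0,0,0,0,0.02,0,0,0,0,0,0,0.025,0,0,0,0,0,0,0.025,0,0,0,0,0,0,0.015,0,0,0,0,0,0,0,0,0,0,0,0,0,0,0,0,0,0]'

```text
t: 2.77
tcp_pos: [0.5527, -0.0747, 0.1147]
eef_rot: [-3.14, -0.0, 1.596]
ft_force: [0.3, -0.7, 0.3]
opening: 0.0858
grip_force: 0.0
```

```bash
cat > snap.py <<'E'
import sys,cv2,numpy as np
from workcell import robot,capture
s=capture("scene")["color"][:,:,::-1]; t=capture("top")["color"][:,:,::-1]
a=cv2.resize(s[130:330,230:450],None,fx=1.8,fy=2.7*.666,interpolation=3)
a=cv2.resize(s[110:330,230:450],(400,400),interpolation=3); b=cv2.resize(t[150:330,200:380],(400,400),interpolation=3)
cv2.imwrite(sys.argv[1],np.hstack([a,b])); st=robot.get_state(); print(st["t"],st["tcp_pos"],st["eef_rot"],st["ft_force"],st["wrist_torque"])
E
python3 snap.py pics/a1.png
```

```text
2.8667 [ 0.55386508 -0.0748203   0.11654888] [3.14011322e+00 2.17445185e-04 1.59561837e+00] [-0.27047549  0.1244294  -0.2159034 ] [0.01583318 0.01129641 0.04046882]
```

View pics/a1.png

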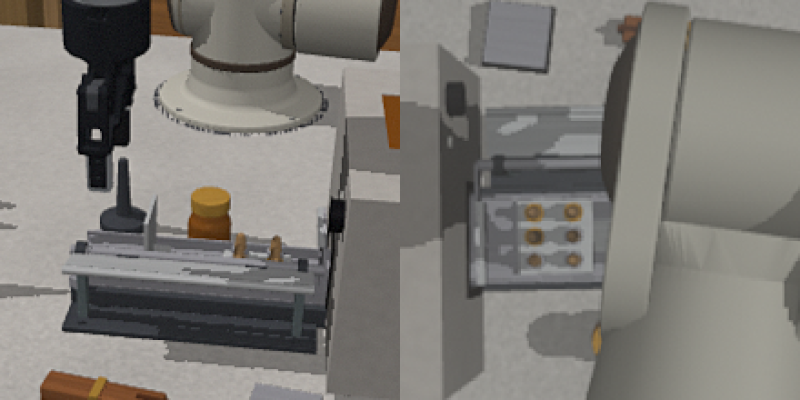

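Request:
arm_command --series '[0,0.002,0.017,0,0,0,0,0,0,0.015,0,0,0,0,0,0,0,0,0,0,0,0,0,0,0,0,0,0]'

```text
t: 3.2
tcp_pos: [0.5555, -0.0746, 0.084]
eef_rot: [3.141, 0.0, 1.596]
ft_force: [0.1, -0.5, 0.8]
opening: 0.0856
grip_force: 0.0
```

Request:
arm_command --series '[0,0,0.004,0,0,0,0,0,0,0,0,0,0,0,0,0,0,0,0,0,0]'

```text
t: 3.45
tcp_pos: [0.5558, -0.0746, 0.08]
eef_rot: [3.141, 0.0, 1.596]
ft_force: [-0.1, 0.2, -0.4]
opening: 0.0851
grip_force: 0.0
```

Request:
arm_command --series '[0,0,0.004,0,0,0,0,0,0,0,0,0,0,0,0,0,0,0,0,0,0]'

```text
t: 3.7
tcp_pos: [0.5553, -0.0745, 0.0751]
eef_rot: [-3.141, -0.0, 1.596]
ft_force: [-0.0, 0.1, 0.4]
opening: 0.0852
grip_force: 0.0
```

Request:
arm_command --series '[0,0,0.004,0,0,0,0,0,0,0,0,0,0,0,0,0,0,0,0,0,0]'

```text
t: 3.95
tcp_pos: [0.5552, -0.0745, 0.0709]
eef_rot: [-3.141, -0.0, 1.596]
ft_force: [-0.1, 0.1, -0.1]
opening: 0.0854
grip_force: 0.0
```

Request:
arm_command --series '[0,0,0.003,0,0,0,0,0,0,0,0,0,0,0,0,0,0,0,0,0,0]'

```text
t: 4.2
tcp_pos: [0.5553, -0.0745, 0.068]
eef_rot: [-3.141, -0.0, 1.596]
ft_force: [-0.2, -0.2, 0.2]
opening: 0.0855
grip_force: 0.0
```

Request:
arm_command --series '[0,0,0.003,0,0,0,0,0,0,0,0,0,0,0,0,0,0,0,0,0,0]'

```text
t: 4.45
tcp_pos: [0.5553, -0.0745, 0.065]
eef_rot: [-3.141, -0.0, 1.596]
ft_force: [0.6, 0.3, -0.0]
opening: 0.0857
grip_force: 0.0
```

```bash
python3 snap.py pics/a2.png
```

```text
4.55 [ 0.55539926 -0.0745562   0.06517707] [-3.14155783e+00  2.09144093e-06  1.59581013e+00] [-0.60910759 -0.4597674   0.33504284] [ 0.01214941 -0.00742755  0.01804831]
```

View pics/a2.png

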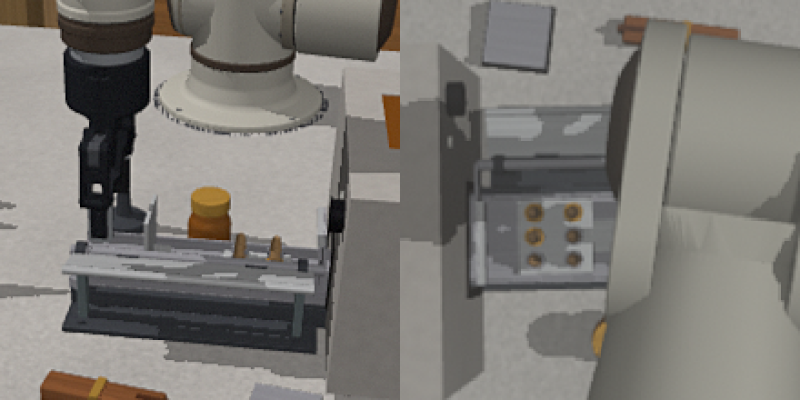

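Run:
```python
from h import *
for z in(.078,.085,.09,.095):
  for dx in (.0425,.057):
    for dy in(-.011,.011):
      q=proj("scene",np.array([.5554+dx,-.0745+dy,z])); print(z,dx,dy,np.round(((q-[230,110])/.55),0))
q=lambda x,y,z: np.round((proj("scene",np.array([.503+x+.025*-y,.1282+.025*x+y,z]))-[230,110])/.55)
print("strip",q(.073,-.2,.081),q(.116,-.2,.089),q(.073,-.235,.081),q(.116,-.235,.089))
```

```text
0.078 0.0425 -0.011 [ 88. 264.]
0.078 0.0425 0.011 [111. 267.]
0.078 0.057 -0.011 [ 84. 273.]
0.078 0.057 0.011 [108. 275.]
0.085 0.0425 -0.011 [ 88. 258.]
0.085 0.0425 0.011 [111. 260.]
0.085 0.057 -0.011 [ 84. 266.]
0.085 0.057 0.011 [108. 269.]
0.09 0.0425 -0.011 [ 87. 253.]
0.09 0.0425 0.011 [111. 256.]
0.09 0.057 -0.011 [ 84. 262.]
0.09 0.057 0.011 [108. 264.]
0.095 0.0425 -0.011 [ 87. 249.]
0.095 0.0425 0.011 [111. 251.]
0.095 0.057 -0.011 [ 84. 257.]
0.095 0.057 0.011 [107. 259.]
strip [108. 254.] [ 99. 271.] [ 71. 251.] [ 61. 268.]
```

Run:
```python
from workcell import capture
import cv2
from h import *
s=capture("scene")["color"][:,:,::-1]
k=7;x0,y0=255,170
a=cv2.resize(s[y0:y0+85,x0:x0+90],None,fx=k,fy=k,interpolation=3)
cv2.imwrite("pics/a3.png",a)
for sg in(1,-1):
  for e in(.0425,.057):
    for dy in (-.011,.011):
      print(sg*e,dy,np.round((proj("scene",np.array([.5554+sg*e,-.0745+dy,.078]))-[x0,y0])*k))
```

```text
0.0425 -0.011 [163. 598.]
0.0425 0.011 [253. 607.]
0.057 -0.011 [149. 630.]
0.057 0.011 [240. 640.]
-0.0425 -0.011 [238. 422.]
-0.0425 0.011 [321. 430.]
-0.057 -0.011 [250. 395.]
-0.057 0.011 [332. 403.]
```

View pics/a3.png

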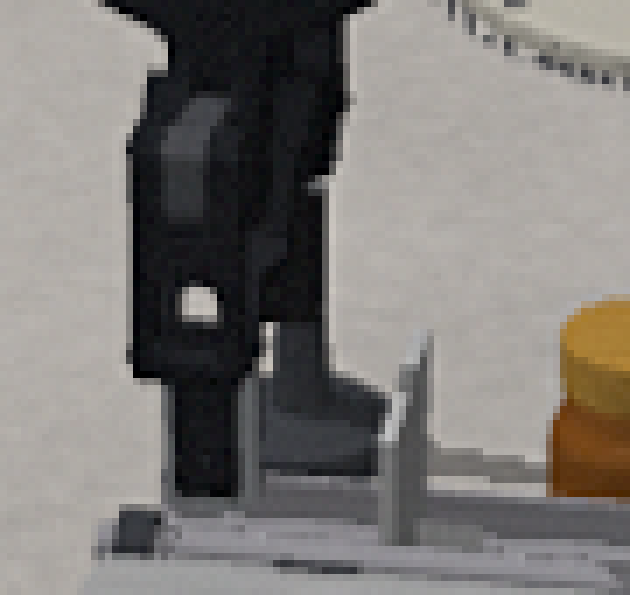

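The picture shows the near finger's tip at about (205,497) in the crop, still clear above the strip (its inner edge at row ~560); the tips stand higher than assumed. I keep lowering until contact.

Request:
arm_command --series '[0,0,0.006,0,0,0,0,0,0,0,0,0,0,0,0,0,0,0,0,0,0]'

```text
t: 4.85
tcp_pos: [0.5551, -0.0745, 0.0586]
eef_rot: [-3.141, -0.0, 1.596]
ft_force: [-0.7, -0.8, 0.2]
opening: 0.0854
grip_force: 0.0
```

Request:
arm_command --series '[0,0,0.004,0,0,0,0,0,0,0,0,0,0,0,0,0,0,0,0,0,0]'

```text
t: 5.1
tcp_pos: [0.5552, -0.0745, 0.0549]
eef_rot: [-3.141, -0.0, 1.596]
ft_force: [0.2, 1.3, -0.1]
opening: 0.0854
grip_force: 0.0
```

Request:
arm_command --series '[0,0,0.003,0,0,0,0,0,0,0,0,0,0,0,0,0,0,0,0,0,0]'

```text
t: 5.35
tcp_pos: [0.5553, -0.0745, 0.052]
eef_rot: [-3.141, -0.0, 1.596]
ft_force: [-0.8, 0.1, 1.0]
opening: 0.0853
grip_force: 0.0
```

Request:
arm_command --series '[0,0,0.003,0,0,0,0,0,0,0,0,0,0,0,0,0,0,0,0,0,0]'

```text
t: 5.6
tcp_pos: [0.5553, -0.0746, 0.049]
eef_rot: [-3.141, -0.0, 1.596]
ft_force: [-0.7, 0.7, -0.3]
opening: 0.0852
grip_force: 0.0
```

Request:
arm_command --series '[0,0,0.003,0,0,0,0,0,0,0,0,0,0,0,0,0,0,0,0,0,0]'

```text
t: 5.85
tcp_pos: [0.5553, -0.0745, 0.046]
eef_rot: [-3.141, -0.0, 1.596]
ft_force: [-0.6, -0.1, 0.0]
opening: 0.085
grip_force: 0.0
```

Request:
arm_command --series '[0,0,0.003,0,0,0,0,0,0,0,0,0,0,0,0,0,0,0,0,0,0]'

```text
t: 6.1
tcp_pos: [0.5553, -0.0745, 0.043]
eef_rot: [-3.141, -0.0, 1.596]
ft_force: [-0.3, -0.3, -0.5]
opening: 0.0853
grip_force: 0.0
```

Request:
arm_command --series '[0,0,0.003,0,0,0,0,0,0,0,0,0,0,0,0,0,0,0,0,0,0]'

```text
t: 6.35
tcp_pos: [0.5558, -0.0746, 0.0405]
eef_rot: [3.141, 0.0, 1.596]
ft_force: [0.1, -0.1, 4.5]
opening: 0.0857
grip_force: 1.5
```

Run:
```python
from workcell import capture,robot
import cv2
import numpy as np
s=capture("scene")["color"][:,:,::-1]
cv2.imwrite("pics/a4.png",cv2.resize(s[120:320,240:430],None,fx=3,fy=3,interpolation=3))
st=robot.get_state();print(st["tcp_pos"],st["ft_force"],st["wrist_torque"])
```

```text
[ 0.55577137 -0.07461621  0.04062491] [ 0.26169541 -0.21617078  3.47041559] [-0.02776215 -0.22912185 -0.01934603]
```

View pics/a4.png

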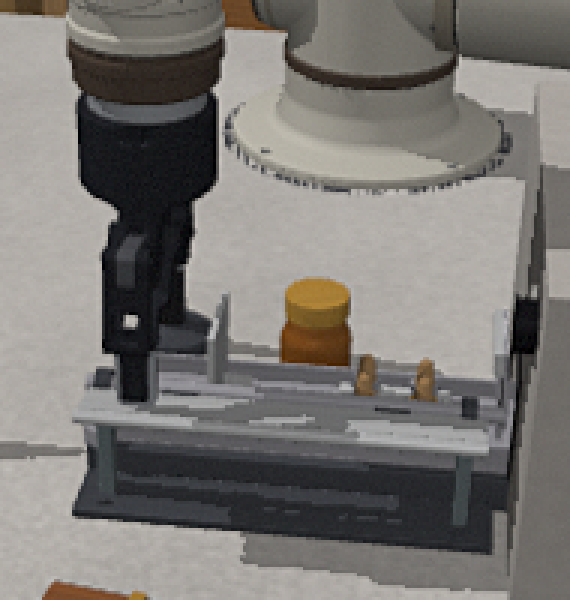

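The near fingertip rests on the strip at about (135,400), 4 N felt; the tab stands ahead of it at (217,340), untouched. Now I press the strip down.

Request:
arm_command --series '[0,0,0.004,0,0,0,0,0,0,0.004,0,0,0,0,0,0,0.004,0,0,0,0,0,0,0,0,0,0,0]'

```text
t: 6.73
tcp_pos: [0.5554, -0.0746, 0.0279]
eef_rot: [-3.142, 0.0, 1.596]
ft_force: [2.0, 0.4, 4.2]
opening: 0.0855
grip_force: 2.2
```

Request:
arm_command --series '[0,0,0.003,0,0,0,0,0,0,0.004,0,0,0,0,0,0,0.003,0,0,0,0,0,0,0,0,0,0,0]'

```text
t: 7.07
tcp_pos: [0.5555, -0.0746, 0.0181]
eef_rot: [3.141, 0.0, 1.596]
ft_force: [1.8, 0.2, 3.7]
opening: 0.0854
grip_force: 2.1
```

Run:
```python
from workcell import capture,robot
import cv2
import numpy as np
s=capture("scene")["color"][:,:,::-1]
cv2.imwrite("pics/a5.png",cv2.resize(s[120:320,240:430],None,fx=3,fy=3,interpolation=3))
st=robot.get_state();print(st["tcp_pos"],st["ft_force"],st["wrist_torque"],st["joint_pos"])
```

```text
[ 0.5556583  -0.0746152   0.01837498] [ 2.07404615 -0.28677135  3.55936766] [ 0.00220687 -0.50947872 -0.0272988 ] [-1.33476022e-01  1.18578035e-01 -1.41203417e-01  1.31040137e+00
 -1.42043576e-05  1.41238716e+00]
```

View pics/a5.png

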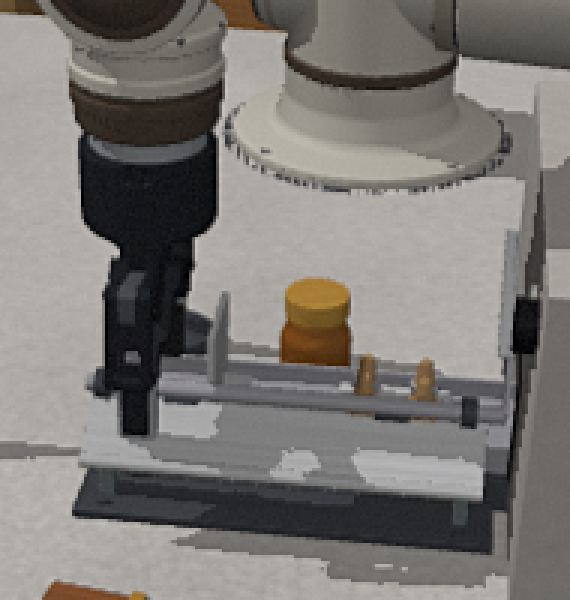

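The leaf stands raised at (512,235), the strip is down with the fingertip at (138,430), and the rack is unmoved. Now I push.

Request:
arm_command --series '[0.004,0,0,0,0,0,0,0.004,0,0,0,0,0,0,0.004,0,0,0,0,0,0,0.004,0,0,0,0,0,0,0.004,0,0,0,0,0,0,0.004,0,0,0,0,0,0,0.004,0,0,0,0,0,0,0.004,0,0,0,0,0,0]'

```text
t: 7.78
tcp_pos: [0.5548, -0.0424, 0.0184]
eef_rot: [3.141, 0.001, 1.596]
ft_force: [2.4, -4.6, 4.5]
opening: 0.0857
grip_force: 3.1
```

Run:
```python
from workcell import capture,robot
import cv2
from h import *
s=capture("scene")["color"][:,:,::-1]; cv2.imwrite("pics/b1.png",s)
st=robot.get_state();print(st["tcp_pos"],st["ft_force"],st["wrist_torque"])
def q(x,y,z): return np.round(proj("scene",np.array([.503+x-.0251*y,.1282+.0251*x+y,z])),1)
print("seen near outer corner",266.7,275,"leaf top far? ",410.7,198)
for th in(.5,.6,.7,.8,.9):
    a=th-.21; print(th,q(.066+.051*np.cos(a),-.235,.079-.051*np.sin(a)))
    # leaf far upper corner: rel hinge (-106, 8) mm rotated
    v=np.array([-.106,.008]);R=np.array([[np.cos(th),np.sin(th)],[-np.sin(th),np.cos(th)]]);w=R@v
    print("   leaf",q(.066+w[0],0,.079+w[1]),w)
```

```text
[ 0.55472441 -0.0417876   0.01837688] [ 3.04150099 -2.09102424  3.40022493] [-0.52290025 -0.71126452 -0.08382725]
seen near outer corner 266.7 275 leaf top far?  410.7 198
0.5 [264.2 269.5]
   leaf [410.9 203.2] [-0.08918835  0.05783977]
0.6 [264.5 271.3]
   leaf [411.5 200.4] [-0.08296844  0.06645479]
0.7 [264.9 272.9]
   leaf [412.  198.1] [-0.07591953  0.07440581]
0.8 [265.4 274.1]
   leaf [412.4 196.4] [-0.06811206  0.0816134 ]
0.9 [265.9 275.1]
   leaf [412.9 195.2] [-0.05962404  0.08800553]
```

Request:
arm_command --series '[0.005,0,0,0,0,0,0,0.005,0,0,0,0,0,0,0.005,0,0,0,0,0,0,0.005,0,0,0,0,0,0,0.005,0,0,0,0,0,0,0.005,0,0,0,0,0,0,0.005,0,0,0,0,0,0,0.005,0,0,0,0,0,0]'

```text
t: 8.5
tcp_pos: [0.5537, -0.0026, 0.0183]
eef_rot: [3.141, 0.001, 1.596]
ft_force: [3.3, -5.4, 5.9]
opening: 0.0854
grip_force: 3.2
```

Request:
arm_command --series '[0.005,0,0,0,0,0,0,0.005,0,0,0,0,0,0,0.005,0,0,0,0,0,0,0.005,0,0,0,0,0,0,0.005,0,0,0,0,0,0,0.005,0,0,0,0,0,0]'

```text
t: 9.0
tcp_pos: [0.5529, 0.0274, 0.0183]
eef_rot: [3.141, 0.001, 1.596]
ft_force: [3.0, -4.6, 4.8]
opening: 0.0857
grip_force: 3.3
```

Request:
arm_command --series '[0.005,0,0,0,0,0,0,0.005,0,0,0,0,0,0,0.004,0,0,0,0,0,0,0.003,0,0,0,0,0,0,0,0,0,0,0,0,0]'

```text
t: 9.42
tcp_pos: [0.5524, 0.0448, 0.0183]
eef_rot: [-3.142, 0.0, 1.596]
ft_force: [2.1, -1.3, 4.4]
opening: 0.0855
grip_force: 2.3
```

Run:
```python
from workcell import capture,robot
import cv2
from h import *
s=capture("scene")["color"][:,:,::-1]; t=capture("top")["color"][:,:,::-1]
a=cv2.resize(s[100:300,240:430],None,fx=2.1,fy=2.5,interpolation=3);b=cv2.resize(t[160:320,200:350],(400,500),interpolation=3)
cv2.imwrite("pics/b2.png",np.hstack([a,b]))
st=robot.get_state();print(st["tcp_pos"],st["ft_force"],st["wrist_torque"])
```

```text
[0.5523091  0.04478954 0.01816177] [ 2.83266516 -0.81462886  3.10847438] [-0.08268885 -0.62918145 -0.05239428]
```

View pics/b2.png

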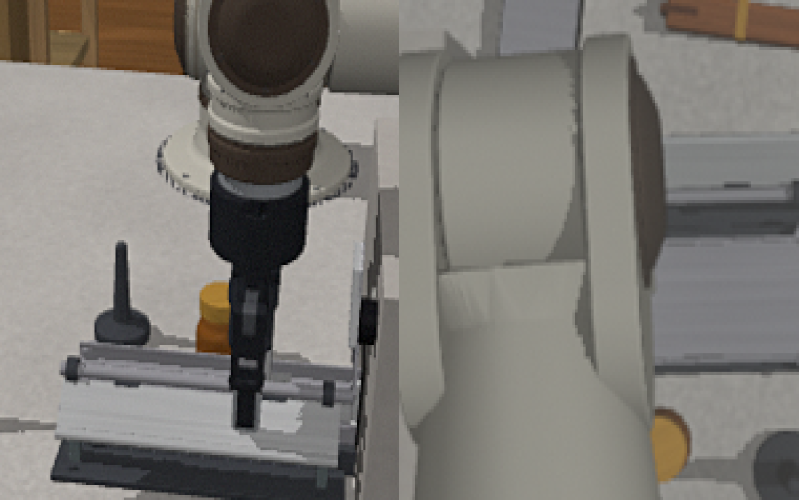

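Run:
```python
from h import *
def q(x,y,z):
    p=proj("scene",np.array([.503+x-.0251*y,.1282+.0251*x+y,z])); return np.round((p-[240,100])*[2.1,2.5])
for y in(-.073,-.069,-.055):
    print(y,[q(x,y,z).tolist() for x in(-.03,.03) for z in(.031,.093)])
import cv2
s=cv2.imread("pics/b2.png")
print(s[300:400:8,240:312:6].mean(2).astype(int))
```

```text
-0.073 [[265.0, 372.0], [269.0, 300.0], [261.0, 416.0], [265.0, 341.0]]
-0.069 [[270.0, 372.0], [274.0, 300.0], [265.0, 416.0], [270.0, 342.0]]
-0.055 [[285.0, 374.0], [290.0, 302.0], [282.0, 418.0], [287.0, 344.0]]
[[ 26  71  59  26  17  29  25 172 170 168 166 167]
 [ 33  77  76  37  34  27 103 168 169 168 173 175]
 [ 21  50  54  21  26  26 187 169 164 172 172 172]
 [ 22  50  52  22  21  26 183 169 171 167 170 168]
 [ 21  44  46  21  22  26 177 169 167 168 169 171]
 [ 21  24  24  24  26  32 178 169 172 170 167 169]
 [ 23  24  24  21  26  17 171 166 175 174 172 169]
 [ 14  20  22  21  40 106 109 110 107 111 131 177]
 [107  98 101  29  69 101  95 100 104 116 118 129]
 [ 20  22  26  21  73  99 100  99  98  89  87  89]
 [ 33  31  38  21  87 118 107  97 101 144 147 147]
 [ 18  22  23  19 132 135 142 142 142 147 111 104]
 [ 18  24  12 100  51  61  65  68  72  81  86  92]]
```

Request:
arm_command --series '[0.004,0,0,0,0,0,0,0.004,0,0,0,0,0,0,0.004,0,0,0,0,0,0,0.003,0,0,0,0,0,0,0.001,0,0,0,0,0,0,0,0,0,0,0,0,0]'

```text
t: 10.02
tcp_pos: [0.552, 0.0606, 0.0181]
eef_rot: [-3.141, 0.0, 1.596]
ft_force: [2.7, -1.6, 3.9]
opening: 0.0856
grip_force: 2.3
```

Run:
```python
from workcell import capture,robot
import cv2
from h import *
s=capture("scene")["color"][:,:,::-1]
s=cv2.resize(s[100:300,240:430],None,fx=2.1,fy=2.5,interpolation=3)
st=robot.get_state();print(st["tcp_pos"],st["ft_force"],st["wrist_torque"])
print(s[300:372:12,260:330:3].mean(2).astype(int))
```

```text
[0.55199607 0.06051668 0.01813084] [ 3.44971645 -1.63960554  3.80009259] [-0.4457337  -0.64345861 -0.09439719]
[[ 25  25  52  71  70  70  59  21  26  22  30  31  38 121 172 168 168 170
  171 170 171 171 170 169]
 [ 32  47  85  79  81  79  57  34  36  32  26  25 146 177 171 171 172 171
  170 169 170 172 170 169]
 [ 23  30  52  51  50  46  27  22  19  27  20  64 171 170 167 168 170 172
  168 172 172 171 170 169]
 [ 20  27  42  41  44  38  17  17  26  37  25  98 172 170 169 169 168 168
  168 172 174 175 173 169]
 [ 22  26  23  22  21  20  24  23  22  34  52 143 175 172 171 171 170 168
  170 172 171 174 173 174]
 [ 77  66  57  42  28  27  18  18  65 120 123 137 128 127 118 113 123 181
  176 175 173 174 176 177]]
```

Request:
arm_command --series '[-0.005,0,0,0,0,0,0,-0.005,0,0,0,0,0,0,-0.005,0,0,0,0,0,0,-0.005,0,0,0,0,0,0,-0.005,0,0,0,0,0,0,-0.005,0,0,0,0,0,0,-0.005,0,0,0,0,0,0,-0.005,0,0,0,0,0,0]'

```text
t: 10.73
tcp_pos: [0.553, 0.0199, 0.0182]
eef_rot: [-3.142, -0.0, 1.596]
ft_force: [2.6, 4.4, 1.9]
opening: 0.0856
grip_force: 2.2
```

Run:
```python
from workcell import capture,robot
import cv2
from h import *
s=capture("scene")["color"].astype(int); s0=C["scene"]["color"].astype(int)
st=robot.get_state();print(st["tcp_pos"],st["ft_force"])
def q(x,y,z): return np.round(proj("scene",np.array([.503+x-.0251*y,.1282+.0251*x+y,z])),1)
for y in(-.065,-.055,-.045): print(y,[q(x,y,z).tolist() for x in(-.03,.03) for z in(.04,.093)])
print("cols 355-394"); 
for r in range(216,262,3): print(r,(s[r,355:395].sum(1)//3).tolist()); print("   0",(s0[r,355:395].sum(1)//3).tolist())
cv2.imwrite("pics/b4.png",s[:,:,::-1].astype(np.uint8))
```

```text
[0.5530484  0.01917684 0.01819081] [2.65850247 0.91437074 3.99145711]
-0.065 [[370.8, 244.9], [372.6, 220.3], [368.9, 262.4], [370.7, 237.0]]
-0.055 [[376.2, 245.4], [378.1, 220.7], [374.5, 262.9], [376.5, 237.4]]
-0.045 [[381.5, 245.8], [383.6, 221.1], [380.2, 263.4], [382.3, 237.9]]
cols 355-394
216 [22, 22, 91, 182, 164, 162, 163, 166, 162, 167, 165, 165, 167, 170, 170, 170, 169, 168, 168, 169, 168, 165, 167, 167, 169, 171, 170, 171, 171, 171, 171, 171, 172, 173, 171, 173, 171, 173, 171, 172]
   0 [122, 149, 169, 163, 159, 160, 164, 163, 163, 163, 162, 162, 164, 167, 166, 169, 168, 170, 169, 171, 169, 167, 169, 168, 168, 173, 171, 157, 160, 173, 176, 174, 160, 159, 161, 162, 164, 163, 161, 159]
219 [22, 37, 105, 176, 167, 165, 169, 168, 169, 169, 167, 165, 167, 169, 169, 170, 168, 167, 165, 167, 173, 174, 170, 168, 169, 171, 168, 165, 164, 165, 167, 168, 168, 168, 168, 167, 170, 170, 168, 172]
   0 [102, 98, 171, 162, 161, 165, 165, 165, 164, 166, 165, 162, 162, 166, 165, 165, 163, 164, 164, 166, 171, 169, 168, 166, 167, 167, 166, 163, 163, 164, 165, 164, 166, 165, 163, 166, 167, 
[... 4874 characters left out ...]
, 62, 62, 63, 78, 78, 79, 83, 83, 85, 89, 89, 90, 94, 93, 95, 97, 98, 103, 102, 85, 39]
   0 [153, 155, 156, 156, 153, 156, 156, 158, 156, 158, 159, 162, 163, 155, 156, 156, 155, 150, 153, 147, 148, 148, 154, 153, 150, 150, 150, 146, 149, 144, 129, 130, 132, 128, 117, 114, 105, 107, 94, 31]
261 [172, 174, 173, 174, 172, 173, 172, 175, 174, 176, 182, 183, 169, 131, 125, 129, 122, 126, 122, 123, 123, 126, 135, 131, 133, 134, 129, 130, 131, 128, 129, 129, 128, 129, 128, 128, 124, 123, 65, 21]
   0 [159, 158, 160, 160, 159, 159, 158, 157, 156, 154, 156, 155, 154, 153, 155, 153, 152, 154, 154, 155, 156, 155, 155, 155, 154, 154, 155, 155, 154, 154, 155, 156, 154, 155, 157, 154, 154, 155, 155, 157]
```

The tab now shows at columns 376–379, rows 225–240, i.e. rack origin at about y = +54 mm: plate fully past the gate, and the tab stayed as the finger drew back. Letting go.

Request:
arm_command --series '[0,0,-0.006,0,0,0,0,0,0,-0.008,0,0,0,0,0,0,-0.01,0,0,0,0,0,0,-0.015,0,0,0,0,0,0,-0.02,0,0,0,0,0,0,-0.025,0,0,0,0,0,0,-0.025,0,0,0,0,0,0,-0.02,0,0,0,0]'

```text
t: 11.45
tcp_pos: [0.5526, 0.0205, 0.1497]
eef_rot: [3.141, 0.0, 1.596]
ft_force: [1.2, 0.2, 0.5]
opening: 0.0854
grip_force: 0.0
```

Request:
arm_command --series '[-0.03,0,-0.01,0,0,0,0,-0.03,0,-0.01,0,0,0,0,-0.03,0,0,0,0,0,0,0,0,0,0,0,0,0,0,0,0,0,0,0,0,0,0,0,0,0,0,0]'

```text
t: 11.95
tcp_pos: [0.5549, -0.0693, 0.1674]
eef_rot: [-3.141, -0.0, 1.595]
ft_force: [0.7, -0.1, 0.1]
opening: 0.0853
grip_force: 0.0
```

Run:
```python
from workcell import capture,robot
import cv2
from h import *
s=capture("scene")["color"].astype(int); s0=C["scene"]["color"].astype(int)
cv2.imwrite("pics/c.png",s[:,:,::-1].astype(np.uint8))
st=robot.get_state();print(st["tcp_pos"],st["ft_force"])
d=abs(s-s0).sum(2)
print("strip region diff",np.median(d[255:285,300:400]),"leaf",np.median(d[218:262,404:410]),"above leaf",np.median(d[195:215,405:412]))
print("jar",np.median(d[215:240,336:355]),"mandrel",np.median(d[200:238,290:305]),"clamp",np.median(d[318:340,255:322]),"block",np.median(d[325:355,365:405]))
for r in(226,231,236): print((s[r,365:395].sum(1)//3).tolist())
```

```text
[ 0.55497733 -0.06888577  0.16725156] [0.08946349 0.02841611 0.12126274]
strip region diff 5.0 leaf 13.0 above leaf 170.0
jar 5.0 mandrel 5.0 clamp 5.0 block 4.0
[167, 168, 168, 167, 169, 169, 168, 167, 169, 167, 166, 166, 167, 169, 167, 174, 172, 171, 170, 171, 171, 171, 171, 169, 166, 165, 169, 169, 171, 171]
[165, 167, 167, 169, 171, 168, 165, 168, 169, 173, 173, 149, 99, 111, 153, 172, 170, 170, 167, 169, 169, 168, 169, 166, 169, 173, 173, 172, 169, 168]
[167, 168, 167, 170, 169, 172, 171, 169, 168, 167, 169, 168, 166, 153, 171, 169, 168, 166, 167, 165, 168, 166, 167, 170, 166, 168, 167, 170, 171, 172]
```

Run:
```python
import cv2,numpy as np
b=cv2.imread("pics/b4.png").astype(int).mean(2).astype(int);c=cv2.imread("pics/c.png").astype(int).mean(2).astype(int);o=cv2.imread("pics/scene0.png").astype(int).mean(2).astype(int)
for r in range(218,258,2): print(r,"pre",b[r,368:386].tolist(),"now",c[r,368:386].tolist(),"tab orig",o[r-5,300:326].tolist())
print("leaf area now/orig")
for r in(190,196,202,208,214,220,226): print(r,c[r,400:416].tolist(),o[r,400:416].tolist(),b[r,400:416].tolist())
```

```text
218 pre [166, 162, 165, 168, 166, 167, 167, 169, 174, 170, 172, 172, 169, 168, 167, 167, 169, 169] now [165, 162, 163, 166, 166, 166, 166, 171, 170, 171, 168, 167, 169, 166, 165, 167, 165, 167] tab orig [33, 95, 178, 170, 166, 167, 167, 170, 168, 167, 166, 168, 163, 164, 162, 165, 162, 165, 164, 164, 165, 166, 166, 166, 164, 164]
220 pre [167, 167, 166, 169, 167, 162, 168, 173, 173, 169, 168, 167, 167, 170, 167, 168, 162, 167] now [167, 166, 168, 167, 165, 160, 165, 170, 172, 170, 168, 167, 168, 170, 166, 164, 166, 164] tab orig [28, 86, 181, 168, 166, 164, 165, 166, 163, 160, 160, 159, 160, 162, 162, 163, 164, 164, 164, 165, 162, 160, 160, 163, 163, 163]
222 pre [167, 165, 168, 168, 170, 166, 168, 168, 170, 169, 170, 172, 171, 171, 170, 169, 168, 171] now [165, 165, 165, 165, 167, 166, 166, 164, 166, 164, 165, 168, 170, 167, 169, 170, 166, 169] tab orig [26, 79, 179, 167, 164, 162, 165, 164, 164, 169, 165, 164, 163, 165, 167, 164, 147, 160, 158, 161, 158, 161, 162, 166, 163, 162]
224 pre [170, 171, 169, 169, 171, 170, 171, 170, 168, 130, 105, 132, 172, 169, 169, 169, 171, 173] now [
[... 6331 characters left out ...]
, 171, 172, 172, 171, 172, 171, 171, 168, 172, 165, 128, 114, 120, 113, 53] [110, 112, 115, 112, 114, 115, 112, 113, 108, 108, 107, 113, 114, 114, 113, 114] [169, 173, 175, 173, 171, 175, 171, 136, 130, 137, 128, 112, 120, 123, 116, 50]
220 [169, 172, 171, 173, 173, 171, 171, 173, 170, 171, 157, 110, 10, 18, 9, 14] [168, 170, 170, 171, 169, 171, 171, 169, 169, 170, 154, 112, 6, 17, 20, 19] [172, 174, 174, 171, 172, 175, 172, 133, 132, 135, 125, 103, 7, 22, 16, 15]
226 [173, 169, 167, 167, 155, 162, 165, 163, 163, 171, 116, 26, 15, 18, 16, 25] [171, 168, 167, 163, 153, 160, 162, 167, 182, 160, 113, 24, 13, 20, 22, 20] [173, 169, 167, 166, 172, 168, 152, 128, 139, 134, 110, 23, 16, 18, 23, 25]
```

```bash
python3 -c "
from workcell import ticket
print(ticket.hand_in())"
```

```text
the job is handed in; nothing more can be done
None
```

I pushed the rack in until its plate was about 19 mm past the gate, then let the gate drop shut behind it. The camera check shows the tab still in place, the bystanders unmoved and the arm clear, and I handed the job in at about 12 s.

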